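# Blow out the hinge of a tilting jig, then hold its leaf at the pointer

### The arm

A 6-joint arm with a two-finger parallel gripper is mounted at the origin on the work surface. World frame = base frame: x ahead of the robot, y to its left, z up, the work surface at z = 0. Lengths are in m, angles in rad, forces in N, time in s.
With the tool pointing down it reaches from about 0.3 to 0.875 m from the base axis. Payload 6.4 kg.
Tool frame: the origin (TCP) lies at the very end of the fingers, on their centre line; the grasp point (between the pads) lies 19 mm behind it; z points along the fingers, y is the line along which they close (so a half turn about z gives the same grasp; the last joint's range is limited). The gripper opens to 85 mm and grips with 20 to 120 N. Pads are 22 mm wide; open, the fingers measure 114 mm over their backs; the gripper's body (76 mm by 85 mm) begins 54 mm behind the grasp point. The pads swing forward as they close: fully open they stand 13 mm farther back than shut.
Start: joints at [1.026, 0.181, 1.607, -0, 1.354, -0.206], TCP at [0.191, 0.542, 0.231] pointing down, gripper open.
Joint ranges: [-2.99, 2.99], [-0.89, 2.07], [0.3, 2.58], [-1.14, 4.28], [0, 2.63], [-3.12, 3.12]. Speed limits (rad/s): [2.57, 2.57, 3.01, 3.14, 3.14, 3.14].

### API

Orientations are given as a unit quaternion [w, x, y, z].
In Python, from bench import get_obs, optics, workorder gives the robot as it stands.
- The arm moves only by the tool inch_along, called by a JSON object that holds its "name" and its "arguments". Schema: {"type":"object","properties":{"segments":{"type":"string"},"only":{"type":"string"},"quiet":{"type":"boolean"},"lines":{"type":"string"}},"required":["segments"],"additionalProperties":false}. segments is a string of 1 to 10 rows, parted by a bar, with the numbers parted by spaces; each row has 7 numbers: dx, dy, dz in m, then a rotation vector rx, ry, rz in rad, then the opening from 0.0 (shut) to 1.0 (fully open); each row is the pose to reach, as a shift and turn from the pose commanded when the call began, along the tool's axes at that moment; what a row does not reach only later rows make up. A row lasts 1/8 s, in which the tool goes at most 0.0625 m and 0.188 rad, less where a joint would pass 70% of its speed; a pose out of reach is approached as far as the arm can. The fingers move at their own pace and stop on an object; the grip force is fixed at half the most. Time passes only in rows, so rows that do not move let the fingers close. The tool returns the time, the measured TCP pose, the force, the opening and the grip force at its end. only (a regular expression) keeps the lines of the reply that match it, lines (a string "A,B") keeps lines A to B, and quiet returns only ok. Input that does not fit is refused with a message, and nothing moves.
- get_obs(): the state, without advancing time (a new reading comes with each control period).
- optics.camera(name): name is "scene" or "top" or "wrist"; returns (picture, depth): 420x560x3 uint8, blue, green, red; 420x560 float32, m along the optical axis (not along the pixel's ray), 0 where there is no reading.
- optics.camera_params(name): a dict with "fovy" (degrees; the focal length in pixels is half the picture's height over the tangent of half this angle, whatever the lens; pixels are square), "cx", "cy" (the principal point, pixels), "view" (4x4, takes a point from world to camera coordinates). Camera axes: x right, y up, looking along -z (the intrinsics and any distortion apply to the point x, -y, -z); pixel columns grow to the right and rows downward; lengths in m; the calibration is good to about 2 mm. The wrist camera is an equidistant fisheye: a pixel r from the principal point sees the ray r / f radians off the axis. A picture is of the moment at which its call begins: read the wrist's pose just before it. camera_params takes no time and is no camera call; for the wrist camera it gives the pose at the moment of the call.
- workorder.hand_in(): hands the job in; it is judged then, once.
The state is a dict: "time_s": time; "q": joint angles; "dq": joint speeds; "joint_efforts": joint torques, N m; "eef_pos": TCP position; "eef_rot": TCP orientation; "wrist_force": force on the tool from outside, world axes, zero at the start; "torque": the same for the moment, N m; "opening": opening from 0.0 (shut) to 1.0 (fully open); "grasp_force": force on a finger pad.
Only numpy, scipy, OpenCV 4.12 (cv2) and the standard library are available. Lean on these libraries where they do the work, as an engineer would, in place of code of your own. Each camera call takes 0.05 s, during which the arm holds its last target. There are 200 camera calls.

### The job

Pick up the air duster, point it straight into the open end of the tilting jig's hinge barrel from a few centimetres away, hold it steady there for a good second, and lay it gently back on the bench clear of the jig. Then lift the jig's hinged leaf by its bar until the leaf lies in line with the pointer arm, and finish while still holding it there so that I can tighten it. Do not move the pointer, and leave the bowl, the bottle and the tin alone.

Things in the scene. Friction and masses are not known exactly. Their poses are not given: they have to be found in the camera images.
- jig: Tilting jig, fixed. Origin: centre of underside of its base, 210 (x -100 to +110) x 230 x 18 mm; x points from its front (bar side) to the hinge, z up. Hinge axis along y at x 85, z 70 mm: brass barrel, 22 mm diameter, y -120 to +105. Leaf: plywood, 180 wide, 15 thick, reaching 135 mm from the axis, level when flat, on a strip at x -30. Upright 108 mm dial at y 106 to 112.
- hinge_mouth (a point): Centre of the open end of the hinge barrel, at the end away from the dial: jig frame (85, -120, 70) mm. Axes as the jig's; the barrel runs from here along +y. The space beside it, towards -y of the jig, is free.
- leaf (a joint): Angle of the hinged leaf above level, rad: 0 lying flat, its start; grows as the bar is lifted; stop at 1.5. The hinge is free: the leaf (about 0.55 kg) falls back when let go, and needs some 1.5 to 4 N of lift at the bar.
- leaf_bar (a point): Middle of the leaf's lifting bar: round, 12 mm diameter, 122 long, parallel to the hinge, 185 from its axis, in the leaf's mid-plane, on two 12 mm rods at y +-55; 44 mm gap to the leaf, 46 mm free below. It may turn in the fingers. x points from bar to hinge along the leaf, y along the bar. At leaf angle a it is at jig x = 85 - 185 cos a, y = 0, z = 70 + 185 sin a mm.
- pointer (a joint): Angle of the pointer arm above level, rad, about the same hinge axis: the angle that the leaf must be brought to (starts between 0.35 and 0.85). Stiff: it stays where it is set unless knocked; it does not stop the leaf.
- pointer_tip (a point): Tip of the pointer: a slim dark steel arm pivoted on the hinge axis beside the dial, 140 mm from axis to tip, 14 mm wide, 8 mm thick, at jig y 115 to 123 mm (pivot boss to 124), rising towards the jig's front. Its x axis points from the tip to the hinge axis.
- duster: Cordless air duster, 0.3 kg, lying on its flat underside. Origin: centre of underside; x points to the nozzle, z up. Grey body, x -80 to +50 mm, 44 wide in y, 46 high, flat sides to grip, balanced near x = -5; then a black collar 34 mm in diameter and a thin nozzle 12 mm in diameter out to x = 110. The air leaves along +x, 23 mm above the underside.
- duster_nozzle (a point): Tip of the duster's nozzle: duster frame (110, 0, 23) mm, axes as the duster's (x is the jet's direction).
- bowl: Turned wooden bowl, 110 mm in diameter, 50 mm high; bystander. Origin: centre of its underside.
- glue: White glue bottle, 56 mm in diameter, 140 mm high; bystander. Origin: centre of its underside.
- tin: Steel tin, 72 mm in diameter, 75 mm high; bystander. Origin: centre of its underside.
Mind the look-alikes: they are no part of the job. What is shaped like the duster but green or red is not meant.

How it is judged:
By the outcome, as a careful person would: the job done as asked, in the order asked, and still so for the second after the job is handed in, while the arm keeps its last pose, push and grip.
It also fails if it takes over 56 s, if anything falls off the work surface, if the arm or the gripper's body presses on something with over 40 N, if the wrist force passes 120 N, or if a joint passes its speed limit or range.

## Working session

There is one attempt and no reset: what is moved stays moved. The work goes in short steps, Python scripts to look and compute and a tool call to move; the robot and the scene stay as the last step left them, time stands still between calls to the robot, and variables do not carry over. Pictures are saved under pics/ and viewed, at most 10 in all, crops included, and the job is handed in when it is done.

```bash
mkdir -p pics; ls
```

Create h.py:
```python
import numpy as np, cv2
from bench import get_obs, optics, workorder
from scipy.spatial.transform import Rotation as R
def cloud(name):
    p=optics.camera_params(name); im,d=optics.camera(name)
    H,W=d.shape; f=H/2/np.tan(np.radians(p['fovy'])/2)
    u,v=np.meshgrid(np.arange(W),np.arange(H))
    X=np.stack([(u-p['cx'])/f*d,-(v-p['cy'])/f*d,-d,np.ones_like(d)],-1)
    P=X@np.linalg.inv(np.array(p['view'])).T
    P=P[...,:3]; P[d==0]=np.nan
    return im,d,P
def rot(q): return R.from_quat([q[1],q[2],q[3],q[0]])
```

Run:
```python
from h import *
for n in("top","scene"):
    im,d,P=cloud(n); np.savez(n+"0.npz",im=im,d=d,P=P); cv2.imwrite(f"pics/{n}0.png",im)
    print(optics.camera_params(n))
o=get_obs();print(o)
```

```text
pics
{'fovy': 55.2073497931266, 'cx': 272.441928507046, 'cy': 208.2667033948398, 'view': array([[ 0.02413758, -0.99949236, -0.02079421,  0.01352158],
       [ 0.98318385,  0.01996717,  0.18152366, -0.55669479],
       [-0.1810163 , -0.02482607,  0.9831667 , -1.38193285],
       [ 0.        ,  0.        ,  0.        ,  1.        ]])}
{'fovy': 55.19022177568643, 'cx': 273.4949468610278, 'cy': 215.17978622218723, 'view': array([[-8.82576023e-01,  4.70168089e-01,  1.23782109e-03,
         4.81392134e-01],
       [-3.77038832e-01, -7.09326395e-01,  5.95565097e-01,
         1.90832577e-01],
       [ 2.80893722e-01,  5.25164768e-01,  8.03306096e-01,
        -1.60692760e+00],
       [ 0.00000000e+00,  0.00000000e+00,  0.00000000e+00,
         1.00000000e+00]])}
{'time_s': 0.1, 'q': array([ 1.02569498e+00,  1.81484863e-01,  1.60789231e+00, -3.98074002e-06,
        1.35379719e+00, -2.06266036e-01]), 'dq': array([-0.00183664, -0.00481981, -0.00228324, -0.00134789, -0.00079607,
       -0.00063991]), 'joint_efforts': array([ 1.41100107e-03, -4.45882916e+01, -3.52234447e+01, -2.52468080e-04,
        4.24101076e-03, -3.22883864e-05]), 'eef_pos': array([0.1908307 , 0.54189142, 0.23047164]), 'eef_rot': array([-2.88364915e-04,  1.68607892e-01,  9.85682887e-01, -7.36414502e-04]), 'wrist_force': array([-0.0186285 ,  0.02344692, -0.67261781]), 'torque': array([-0.05671124,  0.02110165, -0.04667016]), 'grasp_force': 0.0, 'opening': 0.998051540654083}
```

View pics/top0.png

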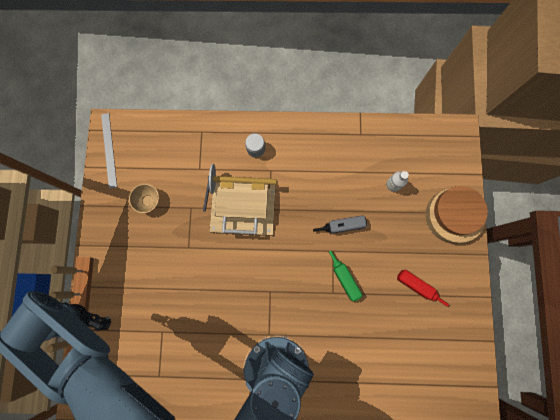

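View pics/scene0.png

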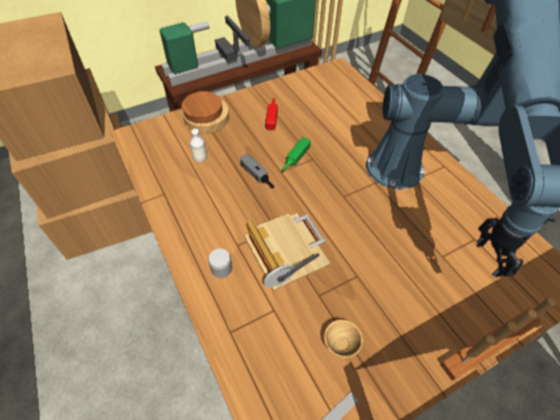

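Top picture: candidates for the duster are grey (345,226), green (346,278) and red (420,286). I choose the grey one, with its nozzle tip at about (316,231). In the jig, the bar is at (240,227), the barrel mouth at about (287,189), and the dial and pointer at (209,188). The bowl is at (144,199), the tin at (255,145) and the bottle at (399,181).

Run:
```python
from h import *
t=np.load("top0.npz"); s=np.load("scene0.npz")
a=cv2.resize(t['im'][155:250,195:380],None,fx=4.2,fy=4.2,interpolation=cv2.INTER_CUBIC)
cv2.imwrite("pics/crop_top.png",a[:, :790])
im,P=t['im'],t['P']
# duster: pts z>.012 in window
w=np.zeros(im.shape[:2],bool); w[205:245,305:380]=1
m=w&(P[...,2]>.012)
Q=P[m]; print("duster n",len(Q),"zmax",np.percentile(Q[:,2],[50,95,99]))
b=Q[Q[:,2]>.038]; r=cv2.minAreaRect((b[:,:2]*1000).astype(np.float32)); print("body rect",r)
r=cv2.minAreaRect((Q[:,:2]*1000).astype(np.float32)); print("all rect",r, cv2.boxPoints(r).round())
mid=Q[(Q[:,2]>.015)]
# jig leaf & base
w[:]=0; w[160:245,195:295]=1
for lo,hi,n in((.012,.024,"base"),(.071,.084,"leaf"),(.012,.2,"all")):
    q=P[w&(P[...,2]>lo)&(P[...,2]<hi)]; r=cv2.minAreaRect((q[:,:2]*1000).astype(np.float32)); print(n,len(q),r,cv2.boxPoints(r).round().tolist())
for n,u,v in(("bar",240,227),("barL",224,227),("mouth",285,190),("nozzle",318,230),("dial",211,175)): print(n,P[v,u].round(4))
for n,(u,v) in dict(bowl=(144,199),tin=(255,142),glue=(399,178)).items(): print(n,P[v,u].round(3))
```

```text
duster n 562 zmax [0.04483913 0.05090238 0.05321749]
body rect ((503.3480529785156, -221.04315185546875), (43.760616302490234, 178.31101989746094), 11.087955474853516)
all rect ((507.0938720703125, -227.5855255126953), (211.0067596435547, 68.6097412109375), 85.937255859375) [[ 465. -330.]
 [ 534. -335.]
 [ 549. -125.]
 [ 480. -120.]]
base 1087 ((544.5526733398438, 130.26531982421875), (343.4219665527344, 217.65618896484375), 88.37749481201172) [[431.0, -38.0], [648.0, -44.0], [658.0, 299.0], [441.0, 305.0]]
leaf 2220 ((570.8399047851562, 153.8327178955078), (241.5941925048828, 227.22210693359375), 77.54924011230469) [[434.0, 60.0], [656.0, 11.0], [708.0, 247.0], [486.0, 296.0]]
all 3743 ((541.8146362304688, 129.34413146972656), (301.93524169921875, 273.347900390625), 77.54924011230469) [[376.0, 11.0], [643.0, -48.0], [708.0, 247.0], [441.0, 306.0]]
bar [0.4906 0.1425 0.0201]
barL [0.4814 0.1918 0.08  ]
mouth [ 0.6355 -0.0179  0.0015]
nozzle [ 0.4847 -0.1387  0.0276]
dial [0.657  0.24   0.1171]
bowl [0.59  0.507 0.004]
tin [0.793 0.094 0.079]
glue [ 0.659 -0.408  0.113]
```

View pics/crop_top.png

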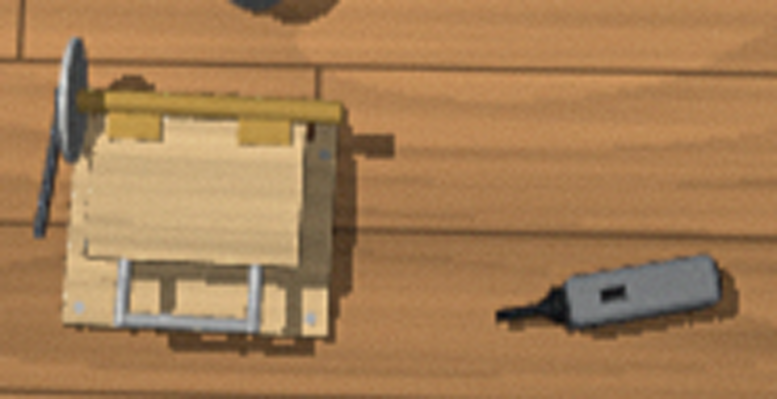

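The crop confirms the grey duster: body centred at crop (645,292), nozzle tip at (498,316), pointing left toward +y. The jig's brass barrel runs from the dial at crop (85,97) to its open mouth at (343,112). Next I fit the models to both depth clouds.

Create fit.py:
```python
from h import *
from scipy.optimize import least_squares
def box(p,lo,hi):
    lo,hi=np.array(lo),np.array(hi); q=abs(p-(lo+hi)/2)-(hi-lo)/2
    return np.linalg.norm(np.maximum(q,0),axis=1)+np.minimum(q.max(1),0)
def cyl(p,c,ax,a,b,r):
    i=[k for k in range(3) if k!=ax]
    rad=np.linalg.norm(p[:,i]-np.array(c),axis=1)-r; h=np.maximum(a-p[:,ax],p[:,ax]-b)
    q=np.stack([rad,h],1); return np.linalg.norm(np.maximum(q,0),axis=1)+np.minimum(q.max(1),0)
def arm(p,ang):   # pointer frame: from hinge axis to tip along +X
    c,s=np.cos(ang),np.sin(ang); d=p-np.array([.085,0,.07])
    q=np.stack([-c*d[:,0]+s*d[:,2],d[:,1],s*d[:,0]+c*d[:,2]],1); return q
def jig(p,lf,pt):
    L=arm(p,lf); A=arm(p,pt)
    return np.min([box(p,(-.1,-.115,0),(.11,.115,.018)),cyl(p,(.085,.07),1,-.12,.105,.011),
      box(L,(0.012,-.09,-.0075),(.135,.09,.0075)),cyl(L,(.185,0),1,-.061,.061,.006),
      cyl(L,(.055,0),0,.135,.185,.006),cyl(L,(-.055,0),0,.135,.185,.006),
      cyl(p,(.085,.07),1,.106,.112,.054),box(A,(0,.115,-.007),(.14,.123,.007))],axis=0)
def duster(p):
    return np.min([box(p,(-.08,-.022,0),(.05,.022,.046)),cyl(p,(0,.023),0,.05,.075,.017),cyl(p,(0,.023),0,.07,.11,.006)],axis=0)
def loc(P,x,y,yaw):
    d=P-np.array([x,y,0]); c,s=np.cos(yaw),np.sin(yaw)
    return np.stack([c*d[:,0]+s*d[:,1],-s*d[:,0]+c*d[:,1],d[:,2]],1)
def sel(P,c,r,zlo=.008,zhi=.25):
    P=P.reshape(-1,3); P=P[np.isfinite(P).all(1)]
    return P[(np.linalg.norm(P[:,:2]-c,axis=1)<r)&(P[:,2]>zlo)&(P[:,2]<zhi)]
def fitj(P,x0,lf=0):
    f=lambda v:jig(loc(P,v[0],v[1],v[2])-[0,0,v[4]],lf,v[3])
    return least_squares(f,x0,loss='soft_l1',f_scale=.003,x_scale=[.01,.01,.05,.1,.01])
def fitd(P,x0):
    f=lambda v:duster(loc(P,*v[:3])-[0,0,v[3]])
    return least_squares(f,x0,loss='soft_l1',f_scale=.003,x_scale=[.01,.01,.05,.01])
```

Run:
```python
from fit import *
C={n:np.load(n+"0.npz")['P'] for n in("top","scene")}
J=np.array([.56,.13]); D=np.array([.505,-.225])
for k in("top","scene","both"):
    PJ=[sel(C[n],J,.2) for n in C if k in(n,"both")]; PD=[sel(C[n],D,.13,.008,.08) for n in C if k in(n,"both")]
    a=min((fitj(np.vstack(PJ),[.56,.13,y,.6,0]) for y in(0,-.1,.1)),key=lambda r:r.cost); b=min((fitd(np.vstack(PD),[.505,-.235,y,0]) for y in(1.4,1.7)),key=lambda r:r.cost)
    print(k,len(PJ[0]),"jig",a.x.round(4),"medabs",np.median(abs(a.fun)).round(4),"| duster",b.x.round(4),np.median(abs(b.fun)).round(4))
```

```text
top 3842 jig [ 0.5679  0.1368 -0.0261  0.3971  0.0012] medabs 0.0018 | duster [ 5.0190e-01 -2.2590e-01  1.8445e+00  7.0000e-04] 0.0026
scene 4071 jig [ 0.5686  0.138  -0.0293  0.3897 -0.    ] medabs 0.0014 | duster [ 0.5032 -0.2269  1.7738  0.    ] 0.0017
both 3842 jig [ 0.5682  0.1376 -0.028   0.3907  0.0006] medabs 0.0016 | duster [ 5.0300e-01 -2.2700e-01  1.7991e+00  4.0000e-04] 0.0022
```

Both cameras agree: jig at (0.568, 0.138) with yaw -0.028, pointer about 0.39, duster at (0.503, -0.227) with yaw about 1.80. These match the given heights and sizes, so I move over the duster.

Create go.py:
```python
import sys
from h import *
# target: x y z, angle (world, rad) of tool y axis, tool pointing down
def delta(x,y,z,ang):
    o=get_obs(); r=rot(o['eef_rot'])
    best=None
    for a in(ang,ang+np.pi):
        Y=np.array([np.cos(a),np.sin(a),0]);Z=np.array([0,0,-1.]);X=np.cross(Y,Z)
        v=(r.inv()*R.from_matrix(np.stack([X,Y,Z],1))).as_rotvec()
        if best is None or np.linalg.norm(v)<np.linalg.norm(best): best=v
    print("t",round(o['time_s'],2),"pos",o['eef_pos'].round(4),"row",r.inv().apply(np.array([x,y,z])-o['eef_pos']).round(4),best.round(4),"F",o['wrist_force'].round(1),"open",round(o['opening'],3),"gf",round(o['grasp_force'],1),"q6",o['q'][5].round(2))
if __name__=="__main__": delta(*map(float,sys.argv[1:5]))
```

```bash
python3 go.py .504 -.232 .23 .229
```

```text
t 0.1 pos [0.1908 0.5419 0.2305] row [-0.5526 -0.6258  0.0013] [-1.600e-03  5.000e-04  1.003e+00] F [-0.   0.  -0.7] open 0.998 gf 0.0 q6 -0.21
```

{"name": "inch_along", "arguments": {"segments": "-0.552 -0.626 0 0 0 1.0 1 | -0.552 -0.626 0 0 0 1.0 1 | -0.552 -0.626 0 0 0 1.0 1 | -0.552 -0.626 0 0 0 1.0 1 | -0.552 -0.626 0 0 0 1.0 1 | -0.552 -0.626 0 0 0 1.0 1 | -0.552 -0.626 0 0 0 1.0 1 | -0.552 -0.626 0 0 0 1.0 1 | -0.552 -0.626 0 0 0 1.0 1 | -0.552 -0.626 0 0 0 1.0 1"}}

```text
time_s: 1.35
eef_pos: [0.4254, -0.0393, 0.2313]
eef_rot: [0.0, 0.621, 0.784, 0.0]
wrist_force: [1.6, 1.1, 1.1]
opening: 0.995
grasp_force: 0.0
```

```bash
python3 go.py .504 -.232 .23 .229
```

```text
t 1.35 pos [ 0.4254 -0.0393  0.2313] row [-0.2056  0.0323  0.0013] [0.0005 0.     0.0024] F [1.6 1.1 1.1] open 0.995 gf 0.0 q6 -0.6
```

{"name": "inch_along", "arguments": {"segments": "-0.19 0.03 0 0 0 0 1 | -0.19 0.03 0 0 0 0 1 | -0.19 0.03 0 0 0 0 1 | -0.19 0.03 0 0 0 0 1 | -0.19 0.03 0 0 0 0 1 | -0.19 0.03 0 0 0 0 1"}}

```text
time_s: 2.1
eef_pos: [0.4976, -0.2137, 0.2311]
eef_rot: [-0.0, 0.62, 0.785, 0.0]
wrist_force: [0.1, 0.9, -0.8]
opening: 0.996
grasp_force: 0.0
```

```bash
python3 go.py .504 -.232 .23 .229
```

Run:
```python
from h import *
p=optics.camera_params("wrist"); im,d=optics.camera("wrist"); print(p)
H,W=d.shape; f=H/2/np.tan(np.radians(p['fovy'])/2)
np.savez("w1.npz",im=im,d=d,view=p['view'],f=f,c=[p['cx'],p['cy']]); cv2.imwrite("pics/w1.png",im)
```

```text
t 2.1 pos [ 0.4976 -0.2137  0.2311] row [-0.0193  0.002   0.0011] [-0.0003 -0.0007  0.0043] F [ 0.1  0.9 -0.8] open 0.996 gf 0.0 q6 -0.86
{'fovy': 65.70646984690485, 'cx': 276.9072991694108, 'cy': 213.83241953345828, 'view': array([[ 0.97291356,  0.2311662 , -0.00117715, -0.43320715],
       [-0.22241403,  0.93466575, -0.27736608,  0.34686804],
       [-0.06301742,  0.27011503,  0.96076359, -0.28934207],
       [ 0.        ,  0.        ,  0.        ,  1.        ]])}
```

View pics/w1.png

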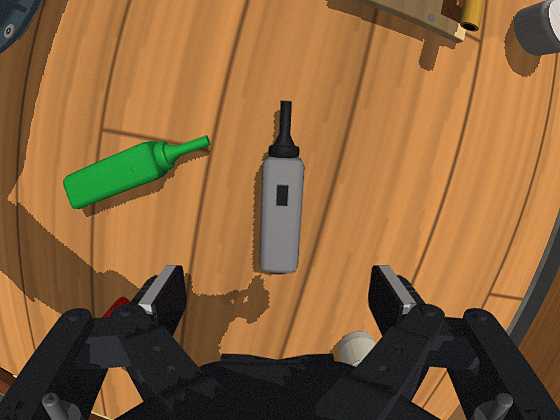

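The wrist view shows the grey duster between the open fingers: body at (282,215), nozzle tip at (286,102). The green one is to the left at (130,170) and the barrel mouth at (470,25). I refine the fit from this view.

Add to h.py:
```python
def fish(name="wrist",z=None):
    if z is None:
        p=optics.camera_params(name); im,d=optics.camera(name); H=d.shape[0]
        z=dict(im=im,d=d,view=p['view'],f=H/2/np.tan(np.radians(p['fovy'])/2),c=[p['cx'],p['cy']])
    d=z['d'];H,W=d.shape;u,v=np.meshgrid(np.arange(W)-z['c'][0],np.arange(H)-z['c'][1])
    r=np.hypot(u,v)+1e-9; th=r/z['f']; k=np.tan(th)/r
    X=np.stack([u*k*d,-v*k*d,-d,np.ones_like(d)],-1)
    P=(X@np.linalg.inv(np.array(z['view'])).T)[...,:3]; P[d==0]=np.nan
    return z['im'],d,P
```

Run:
```python
from fit import *
im,d,P=fish(z=np.load("w1.npz"))
m=np.zeros(d.shape,bool); m[90:280,245:325]=1; Q=P[m]
Q=sel(Q,np.array([.505,-.225]),.13,.008,.08)
b=fitd(Q,[.503,-.227,1.8,0]); print(len(Q),b.x.round(4),np.median(abs(b.fun)))
print("table z",np.nanmedian(P[200:250,330:380,2]))
C=[np.load(n+"0.npz")['P'] for n in("top","scene")]
x,y,yaw,_=b.x
print("grasp pt",x-.005*np.cos(yaw),y-.005*np.sin(yaw),"tool y angle",yaw-np.pi/2)
```

```text
5591 [ 5.0480e-01 -2.3250e-01  1.7606e+00 -5.0000e-04] 0.0006800987585827631
table z -0.00019991781948186516
grasp pt 0.5057608693771218 -0.23744474803066012 tool y angle 0.1898500445952136
```

```bash
python3 go.py .5058 -.2374 .012 .190
```

```text
t 2.15 pos [ 0.4978 -0.2137  0.2314] row [-0.0249  0.0023  0.2194] [-0.     -0.0002  0.0436] F [-0.1  1.1  0.4] open 1.0 gf 0.0 q6 -0.86
```

{"name": "inch_along", "arguments": {"segments": "-0.024 -0.005 0 0 0 0.043 1 | -0.024 -0.005 0.05 0 0 0.043 1 | -0.024 -0.005 0.1 0 0 0.043 1 | -0.024 -0.005 0.14 0 0 0.043 1 | -0.024 -0.005 0.14 0 0 0.043 1 | -0.024 -0.005 0.14 0 0 0.043 1"}}

```text
time_s: 2.9
eef_pos: [0.4997, -0.2408, 0.093]
eef_rot: [0.001, 0.637, 0.771, -0.0]
wrist_force: [0.5, 0.2, 1.0]
opening: 0.998
grasp_force: 0.0
```

```bash
python3 go.py .5058 -.2374 .012 .190
```

```text
t 2.9 pos [ 0.4997 -0.2408  0.093 ] row [0.0023 0.0066 0.081 ] [ 0.0015  0.0019 -0.0014] F [0.5 0.2 1. ] open 0.998 gf 0.0 q6 -0.85
```

{"name": "inch_along", "arguments": {"segments": "0.002 0.0066 0.0 0 0 0 1 | 0.002 0.0066 0.03 0 0 0 1 | 0.002 0.0066 0.055 0 0 0 1 | 0.002 0.0066 0.072 0 0 0 1 | 0.002 0.0066 0.080 0 0 0 1 | 0.002 0.0066 0.080 0 0 0 1"}}

```text
time_s: 3.65
eef_pos: [0.5051, -0.2366, 0.0115]
eef_rot: [0.0, 0.637, 0.771, 0.0]
wrist_force: [0.2, 0.4, -0.2]
opening: 0.996
grasp_force: 0.0
```

```bash
python3 go.py .5058 -.2374 .012 .190
```

```text
t 3.65 pos [ 0.5051 -0.2366  0.0115] row [-0.001   0.0006 -0.0005] [ 0.0001  0.0001 -0.001 ] F [ 0.2  0.4 -0.2] open 0.996 gf 0.0 q6 -0.84
```

{"name": "inch_along", "arguments": {"segments": "0 0 0 0 0 0 0.0 | 0 0 0 0 0 0 0.0 | 0 0 0 0 0 0 0.0 | 0 0 0 0 0 0 0.0 | 0 0 0 0 0 0 0.0 | 0 0 0 0 0 0 0.0"}}

```text
time_s: 4.4
eef_pos: [0.5056, -0.237, 0.0123]
eef_rot: [0.001, 0.637, 0.771, 0.0]
wrist_force: [-0.1, 0.7, 5.4]
opening: 0.506
grasp_force: 62.7
```

```bash
python3 go.py .5058 -.2374 .012 .190
```

```text
t 4.4 pos [ 0.5056 -0.237   0.0123] row [-0.0004  0.0001  0.0003] [ 0.0014  0.0014 -0.0009] F [-0.1  0.7  5.4] open 0.506 gf 62.7 q6 -0.84
```

Gripped at an opening of 43 mm, which matches the 44 mm body. I lift, stage in front of the barrel and re-measure the jig with the wrist camera.

```bash
python3 go.py .6445 -.19 .16 -.028
```

```text
t 4.4 pos [ 0.5056 -0.237   0.0123] row [ 0.0199  0.1454 -0.1475] [0.0016 0.0013 0.2171] F [-0.1  0.7  5.4] open 0.506 gf 62.7 q6 -0.84
```

{"name": "inch_along", "arguments": {"segments": "0 0 -0.02 0 0 0 0 | 0 0 -0.05 0 0 0 0 | 0 0 -0.10 0 0 0 0 | 0.02 0.04 -0.145 0 0 0.1 0 | 0.021 0.09 -0.148 0 0 0.219 0 | 0.021 0.145 -0.148 0 0 0.219 0 | 0.021 0.145 -0.148 0 0 0.219 0 | 0.021 0.145 -0.148 0 0 0.219 0"}}

```text
time_s: 5.4
eef_pos: [0.6421, -0.1881, 0.1576]
eef_rot: [-0.002, 0.717, 0.697, -0.001]
wrist_force: [0.3, 0.1, -3.1]
opening: 0.505
grasp_force: 63.0
```

```bash
python3 go.py .6445 -.19 .16 -.028
```

```text
t 5.4 pos [ 0.6421 -0.1881  0.1576] row [-0.0019  0.0024 -0.0024] [-0.0033 -0.0011 -0.0014] F [ 0.3  0.1 -3.1] open 0.505 gf 63.0 q6 -0.43
```

{"name": "inch_along", "arguments": {"segments": "0 0 0 0 0 0 0 | 0 0 0 0 0 0 0"}}

```text
time_s: 5.65
eef_pos: [0.6425, -0.1891, 0.1596]
eef_rot: [0.0, 0.718, 0.696, -0.0]
wrist_force: [-0.3, 0.0, -2.3]
opening: 0.507
grasp_force: 63.0
```

Run:
```python
from fit import *
o=get_obs(); p=optics.camera_params("wrist"); im,d=optics.camera("wrist"); H=d.shape[0]
z=dict(im=im,d=d,view=p['view'],f=H/2/np.tan(np.radians(p['fovy'])/2),c=[p['cx'],p['cy']]); np.savez("w2.npz",**z)
cv2.imwrite("pics/w2.png",im)
im,d,P=fish(z=z)
r=rot(o['eef_rot']); print(o['eef_pos'],r.as_matrix().round(3).tolist())
# duster in hand, frame: world pts shifted so that nominal underside is z=0
Q=P.reshape(-1,3); Q=Q[np.isfinite(Q).all(1)]
L=loc(Q-[0,0,o['eef_pos'][2]-.0123],*o['eef_pos'][:2],1.543)
k=(abs(L[:,1])<.03)&(L[:,0]>.0)&(L[:,0]<.14)&(L[:,2]>-.01)&(L[:,2]<.06)
f=lambda v:duster(loc(L[k],*v[:3])-[0,0,v[3]])
b=least_squares(f,[.005,0,0,0],loss='soft_l1',f_scale=.003); print("duster in hand",k.sum(),b.x.round(4),np.median(abs(b.fun)))
J=sel(P,np.array([.568,.138]),.2)
a=fitj(J,[.568,.138,-.028,.39,0]); print("jig",len(J),a.x.round(4),np.median(abs(a.fun)))
Mt=a.x;
```

```text
[ 0.64253761 -0.18909186  0.15956836] [[0.031, 1.0, -0.0], [1.0, -0.031, -0.0], [-0.0, -0.0, -1.0]]
duster in hand 25578 [ 0.0037  0.0008  0.0014 -0.0003] 0.0006673507696392383
jig 19 [ 0.5735  0.1306 -0.0803  0.39    0.    ] 0.00020364167613565187
```

View pics/w2.png

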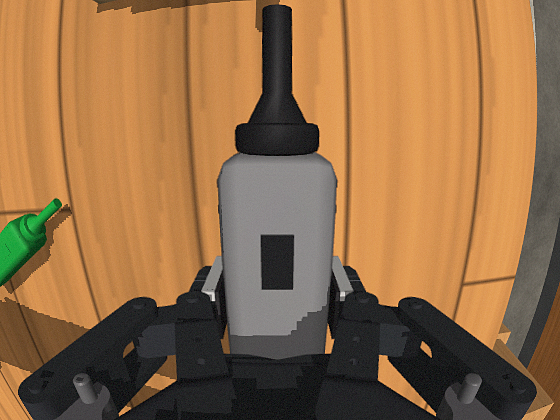

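The duster is held straight: nozzle tip at (277,10), in-hand fit within 1 mm. The jig is out of view here, so I take one higher look at it with the wrist camera, to the side of the nozzle.

```bash
python3 go.py .51 -.09 .33 -.028
```

```text
t 5.7 pos [ 0.6427 -0.1891  0.1597] row [ 0.0949 -0.1357 -0.1704] [ 0.0002  0.0001 -0.0029] F [ 0.6  0.1 -3. ] open 0.505 gf 63.0 q6 -0.43
```

{"name": "inch_along", "arguments": {"segments": "0 0 -0.06 0 0 0 0 | 0.04 -0.04 -0.11 0 0 0 0 | 0.08 -0.10 -0.15 0 0 0 0 | 0.10 -0.13 -0.17 0 0 0 0 | 0.10 -0.13 -0.17 0 0 0 0 | 0.10 -0.13 -0.17 0 0 0 0"}}

```text
time_s: 6.45
eef_pos: [0.5163, -0.0848, 0.3303]
eef_rot: [0.001, 0.718, 0.696, 0.0]
wrist_force: [0.0, -0.7, -3.3]
opening: 0.505
grasp_force: 63.5
```

Create look.py:
```python
from fit import *
import sys
n=sys.argv[1]
o=get_obs(); p=optics.camera_params("wrist"); im,d=optics.camera("wrist"); H=d.shape[0]
z=dict(im=im,d=d,view=p['view'],f=H/2/np.tan(np.radians(p['fovy'])/2),c=[p['cx'],p['cy']]); np.savez(n+".npz",**z)
cv2.imwrite(f"pics/{n}.png",im)
im,d,P=fish(z=z); print("pos",o['eef_pos'].round(4),"t",o['time_s'])
P[P[...,2]>.16]=np.nan
J=sel(P,np.array([.568,.138]),.2)
for zf in (.008,.03):
    K=J[J[:,2]>zf]; a=fitj(K,[.568,.138,-.028,.39,0]); print("jig",len(K),a.x.round(4),np.median(abs(a.fun)).round(5))
```

```bash
python3 look.py w3
```

```text
pos [ 0.5163 -0.0848  0.3303] t 6.45
jig 12911 [ 0.5721  0.1352 -0.056   0.384  -0.    ] 0.00079
jig 8831 [ 0.5715  0.1353 -0.0539  0.4383  0.    ] 0.00083
```

View pics/w3.png

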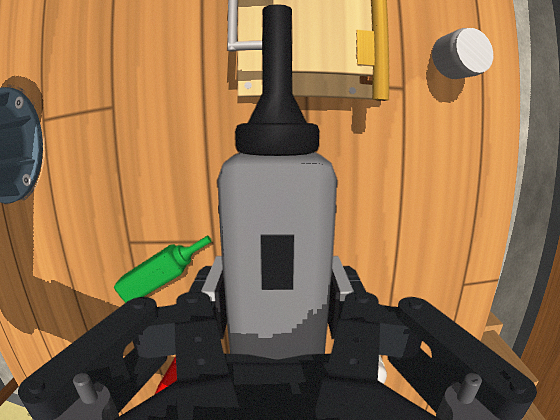

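The near part of the jig is visible: barrel mouth at (381,98), bar at (240,47). I move the view over the jig to see all of it, including the pointer.

```bash
python3 go.py .44 .04 .35 -.028
```

```text
t 6.5 pos [ 0.5165 -0.0852  0.3292] row [ 0.1228 -0.0802 -0.0209] [ 0.0008  0.0005 -0.0024] F [ 0.7 -0.2 -3.3] open 0.506 gf 63.5 q6 -0.36
```

{"name": "inch_along", "arguments": {"segments": "0.05 -0.03 -0.01 0 0 0 0 | 0.10 -0.06 -0.02 0 0 0 0 | 0.122 -0.079 -0.02 0 0 0 0 | 0.122 -0.079 -0.02 0 0 0 0 | 0.122 -0.079 -0.02 0 0 0 0 | 0.122 -0.079 -0.02 0 0 0 0"}}

```text
time_s: 7.25
eef_pos: [0.4416, 0.0386, 0.3486]
eef_rot: [-0.001, 0.718, 0.696, -0.0]
wrist_force: [-0.2, -0.7, -2.8]
opening: 0.507
grasp_force: 63.4
```

```bash
python3 look.py w4
```

```text
pos [0.4416 0.0386 0.3486] t 7.25
jig 22095 [ 5.690e-01  1.357e-01 -1.990e-02  3.811e-01 -1.000e-04] 0.00066
jig 17256 [ 5.684e-01  1.358e-01 -2.280e-02  3.822e-01 -1.000e-04] 0.00064
```

View pics/w4.png

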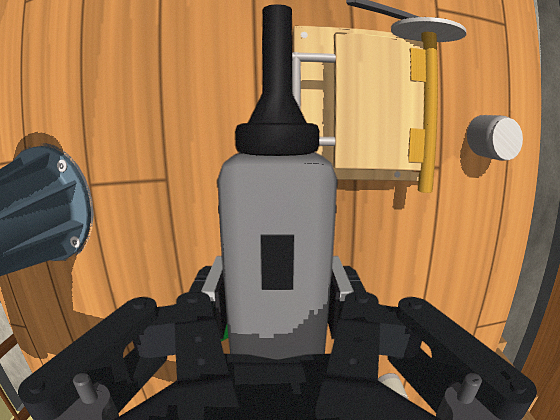

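The whole jig is now in view: mouth at (426,190), dial at (428,30), pointer tip at (350,2), and the fit residual is 0.7 mm. Mouth is about (0.6505, 0.014, 0.070), jet yaw about 1.547, pointer about 0.38. I go to the jet pose with a 35 mm stand-off.

```bash
python3 go.py .6477 -.1349 .16 -.0284
```

```text
t 7.3 pos [0.4415 0.0386 0.3487] row [-0.167   0.2118  0.1884] [-0.0013 -0.     -0.0031] F [-0.2  0.2 -3.1] open 0.503 gf 63.4 q6 -0.15
```

{"name": "inch_along", "arguments": {"segments": "-0.04 0.04 0 0 0 0 0 | -0.08 0.09 0.03 0 0 0 0 | -0.12 0.14 0.07 0 0 0 0 | -0.15 0.18 0.11 0 0 0 0 | -0.167 0.212 0.15 0 0 0 0 | -0.167 0.212 0.188 0 0 0 0 | -0.167 0.212 0.188 0 0 0 0 | -0.167 0.212 0.188 0 0 0 0 | -0.167 0.212 0.188 0 0 0 0"}}

```text
time_s: 8.43
eef_pos: [0.6493, -0.1341, 0.1646]
eef_rot: [0.002, 0.718, 0.697, 0.001]
wrist_force: [-0.2, 0.4, -3.7]
opening: 0.5
grasp_force: 63.6
```

```bash
python3 go.py .6477 -.1349 .0596 -.0284
```

```text
t 8.43 pos [ 0.6493 -0.1341  0.1646] row [-0.0007 -0.0021  0.105 ] [ 0.0046  0.0017 -0.0013] F [-0.2  0.4 -3.7] open 0.5 gf 63.6 q6 -0.35
```

{"name": "inch_along", "arguments": {"segments": "0 -0.001 0.02 0 0 -0.002 0 | 0 -0.001 0.05 0 0 -0.002 0 | 0 -0.001 0.08 0 0 -0.002 0 | 0 -0.001 0.1 0 0 -0.002 0 | 0 -0.001 0.1 0 0 -0.002 0 | 0 -0.001 0.1 0 0 -0.002 0 | 0 -0.001 0.1 0 0 -0.002 0"}}

```text
time_s: 9.3
eef_pos: [0.6481, -0.1342, 0.063]
eef_rot: [0.001, 0.717, 0.697, 0.001]
wrist_force: [0.8, -0.2, -3.1]
opening: 0.511
grasp_force: 63.7
```

```bash
python3 go.py .6477 -.1349 .0596 -.0284
```

Run:
```python
from h import *
im,d,P=cloud("scene"); np.savez("scene1.npz",im=im,d=d,P=P)
c=cv2.resize(im[150:310,200:360],None,fx=3.7,fy=3.7,interpolation=cv2.INTER_CUBIC); cv2.imwrite("pics/s1.png",c)
```

```text
t 9.3 pos [ 0.6481 -0.1342  0.063 ] row [-0.0008 -0.0004  0.0034] [0.0028 0.001  0.0005] F [ 0.8 -0.2 -3.1] open 0.511 gf 63.7 q6 -0.36
```

View pics/s1.png

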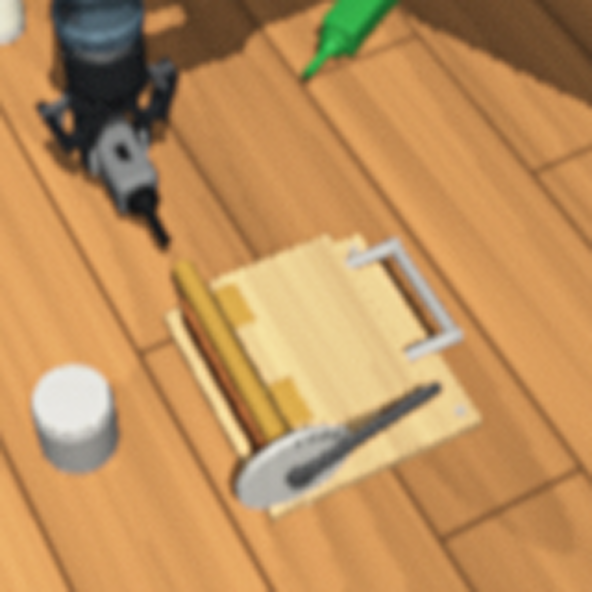

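The scene crop shows the nozzle tip at (168,243) in line with the barrel mouth at (180,268), with a gap of a few centimetres. I settle, trim, then hold.

{"name": "inch_along", "arguments": {"segments": "0 0 0.001 0 0 0 0 | 0 0 0.001 0 0 0 0 | 0 0 0.001 0 0 0 0"}}

```text
time_s: 9.72
eef_pos: [0.6469, -0.1337, 0.0603]
eef_rot: [-0.0, 0.717, 0.697, -0.0]
wrist_force: [-1.0, 0.1, -3.3]
opening: 0.508
grasp_force: 63.7
```

```bash
python3 go.py .6477 -.1349 .0596 -.0284
```

```text
t 9.72 pos [ 0.6469 -0.1337  0.0603] row [-0.0012  0.0008  0.0007] [-0.      0.      0.0004] F [-1.   0.1 -3.3] open 0.508 gf 63.7 q6 -0.36
```

{"name": "inch_along", "arguments": {"segments": "0 0 0 0 0 0 0 | 0 0 0 0 0 0 0 | 0 0 0 0 0 0 0 | 0 0 0 0 0 0 0 | 0 0 0 0 0 0 0 | 0 0 0 0 0 0 0 | 0 0 0 0 0 0 0 | 0 0 0 0 0 0 0 | 0 0 0 0 0 0 0 | 0 0 0 0 0 0 0"}}

```text
time_s: 10.98
eef_pos: [0.6469, -0.1337, 0.0603]
eef_rot: [-0.0, 0.717, 0.697, -0.0]
wrist_force: [-1.1, -0.3, -3.6]
opening: 0.509
grasp_force: 63.7
```

```bash
python3 go.py .6477 -.1349 .0596 -.0284
```

Run:
```python
from fit import *
# check alignment in scene cam: fit duster and barrel in the same cloud
P=np.load("scene1.npz")['P']
J=sel(P,np.array([.568,.138]),.2); J=J[J[:,1]>.0]; a=fitj(J,[.568,.138,-.028,.39,0]); print("jig",a.x.round(4))
x,y,yaw=a.x[:3]; print("mouth",x+.085*np.cos(yaw)+.12*np.sin(yaw),y+.085*np.sin(yaw)-.12*np.cos(yaw))
Q=sel(P,np.array([.648,-.06]),.07,.03,.12)
f=lambda v:duster(loc(Q,*v[:3])-[0,0,v[3]])
b=least_squares(f,[.647,-.131,1.547,.047],loss='soft_l1',f_scale=.003); print("duster",len(Q),b.x.round(4),"tip",b.x[0]+.11*np.cos(b.x[2]),b.x[1]+.11*np.sin(b.x[2]),b.x[3]+.023,np.median(abs(b.fun)))
```

```text
t 10.97 pos [ 0.6469 -0.1337  0.0603] row [-0.0012  0.0008  0.0007] [-0.      0.      0.0004] F [-1.1 -0.3 -3.6] open 0.509 gf 63.7 q6 -0.36
jig [ 0.5694  0.1379 -0.0292  0.3911  0.    ]
mouth 0.6508456828825667 0.015490568920533326
duster 338 [ 0.6469 -0.1281  1.5534  0.051 ] tip 0.6488017715355752 -0.018126534993969767 0.0739895531123593 0.0017258807301806654
```

{"name": "inch_along", "arguments": {"segments": "0 0.0015 0.0015 0 0 0 0 | 0 0.0015 0.0015 0 0 0 0 | 0 0.0015 0.0015 0 0 0 0 | 0 0.0015 0.0015 0 0 0 0 | 0 0.0015 0.0015 0 0 0 0 | 0 0.0015 0.0015 0 0 0 0 | 0 0.0015 0.0015 0 0 0 0 | 0 0.0015 0.0015 0 0 0 0 | 0 0.0015 0.0015 0 0 0 0 | 0 0.0015 0.0015 0 0 0 0"}}

```text
time_s: 12.22
eef_pos: [0.6484, -0.1338, 0.0588]
eef_rot: [0.0, 0.717, 0.697, 0.0]
wrist_force: [0.1, -0.4, -3.6]
opening: 0.507
grasp_force: 63.7
```

{"name": "inch_along", "arguments": {"segments": "0 0 0 0 0 0 0 | 0 0 0 0 0 0 0 | 0 0 0 0 0 0 0 | 0 0 0 0 0 0 0"}}

```text
time_s: 12.72
eef_pos: [0.6484, -0.1338, 0.0588]
eef_rot: [0.0, 0.717, 0.697, 0.0]
wrist_force: [-0.2, 0.4, -2.7]
opening: 0.505
grasp_force: 63.7
```

```bash
python3 go.py .56 -.24 .09 -.0284
```

```text
t 12.72 pos [ 0.6484 -0.1338  0.0588] row [-0.1087 -0.0854 -0.0312] [0.     0.     0.0004] F [-0.2  0.4 -2.7] open 0.505 gf 63.7 q6 -0.35
```

Held steady for over two seconds. Now I set it down at about (0.56, -0.24), a clear spot.

{"name": "inch_along", "arguments": {"segments": "-0.05 -0.01 -0.02 0 0 0 0 | -0.10 -0.05 -0.03 0 0 0 0 | -0.108 -0.085 -0.02 0 0 0 0 | -0.108 -0.085 0.0 0 0 0 0 | -0.108 -0.085 0.02 0 0 0 0 | -0.108 -0.085 0.035 0 0 0 0 | -0.108 -0.085 0.040 0 0 0 0 | -0.108 -0.085 0.040 0 0 0 0 | -0.108 -0.085 0.040 0 0 0 0"}}

```text
time_s: 13.85
eef_pos: [0.5612, -0.2395, 0.0194]
eef_rot: [0.001, 0.717, 0.697, 0.0]
wrist_force: [-0.2, -0.4, -2.8]
opening: 0.505
grasp_force: 63.6
```

```bash
python3 go.py .56 -.24 .0123 -.0284
```

```text
t 13.85 pos [ 0.5612 -0.2395  0.0194] row [-0.0005 -0.0012  0.0071] [0.0011 0.0007 0.0008] F [-0.2 -0.4 -2.8] open 0.505 gf 63.6 q6 -0.57
```

{"name": "inch_along", "arguments": {"segments": "0 0 0.002 0 0 0 0 | 0 0 0.004 0 0 0 0 | 0 0 0.0055 0 0 0 0 | 0 0 0.006 0 0 0 0 | 0 0 0.006 0 0 0 0"}}

```text
time_s: 14.48
eef_pos: [0.5604, -0.2393, 0.0127]
eef_rot: [-0.0, 0.717, 0.697, -0.0]
wrist_force: [0.1, 0.4, -4.2]
opening: 0.503
grasp_force: 63.6
```

```bash
python3 go.py .56 -.24 .0123 -.0284
```

```text
t 14.47 pos [ 0.5604 -0.2393  0.0127] row [-0.0007 -0.0004  0.0004] [-0.0001 -0.0001  0.0003] F [ 0.1  0.4 -4.2] open 0.503 gf 63.6 q6 -0.57
```

{"name": "inch_along", "arguments": {"segments": "0 0 0.0006 0 0 0 0 | 0 0 0.0008 0 0 0 0 | 0 0 0.0008 0 0 0 0"}}

```text
time_s: 14.85
eef_pos: [0.5605, -0.2394, 0.0124]
eef_rot: [0.0, 0.717, 0.697, -0.0]
wrist_force: [-1.7, 0.9, 1.8]
opening: 0.511
grasp_force: 64.1
```

```bash
python3 go.py .56 -.24 .0123 -.0284
```

```text
t 14.85 pos [ 0.5605 -0.2394  0.0124] row [-0.0006 -0.0005  0.0001] [0.0002 0.0002 0.0004] F [-1.7  0.9  1.8] open 0.511 gf 64.1 q6 -0.57
```

{"name": "inch_along", "arguments": {"segments": "0 0 0 0 0 0 0.55 | 0 0 0 0 0 0 0.6 | 0 0 0 0 0 0 0.7 | 0 0 0 0 0 0 1 | 0 0 0 0 0 0 1 | 0 0 0 0 0 0 1"}}

```text
time_s: 15.6
eef_pos: [0.5604, -0.2393, 0.012]
eef_rot: [-0.0, 0.717, 0.697, -0.0]
wrist_force: [-0.5, 0.1, 0.0]
opening: 1.0
grasp_force: 0.0
```

{"name": "inch_along", "arguments": {"segments": "0 0 -0.02 0 0 0 1 | 0 0 -0.06 0 0 0 1 | 0 0 -0.12 0 0 0 1 | 0 0 -0.16 0 0 0 1 | 0 0 -0.16 0 0 0 1 | 0 0 -0.16 0 0 0 1"}}

```text
time_s: 16.35
eef_pos: [0.5602, -0.2392, 0.1725]
eef_rot: [0.0, 0.717, 0.697, 0.0]
wrist_force: [-0.1, 0.7, -0.7]
opening: 1.001
grasp_force: 0.0
```

Run:
```python
from fit import *
im,d,P=fish()
Q=sel(P,np.array([.56,-.235]),.13,.008,.08); b=fitd(Q,[.56,-.235,1.547,0]); print("duster",b.x.round(4),np.median(abs(b.fun)))
```

```bash
python3 go.py .44 .142 .25 -.024
```

```text
duster [ 5.5930e-01 -2.3580e-01  1.5405e+00 -5.0000e-04] 0.0006586294108042456
t 16.4 pos [ 0.5598 -0.2389  0.1714] row [ 0.3774 -0.1305 -0.0782] [-0.0012 -0.0008 -0.004 ] F [-0.6  0.4 -0.3] open 1.003 gf 0.0 q6 -0.57
```

The duster rests flat at (0.559, -0.236), well clear of the jig. Now an unobstructed wrist look at jig and pointer.

```bash
python3 go.py .52 .03 .27 -.024
```

```text
t 16.4 pos [ 0.5598 -0.2389  0.1714] row [ 0.2677 -0.0474 -0.0984] [-0.0012 -0.0008 -0.004 ] F [-0.6  0.4 -0.3] open 1.003 gf 0.0 q6 -0.57
```

{"name": "inch_along", "arguments": {"segments": "0.03 0 -0.06 0 0 0 0.4 | 0.09 -0.02 -0.09 0 0 0 0.4 | 0.15 -0.03 -0.098 0 0 0 0.4 | 0.21 -0.04 -0.098 0 0 0 0.4 | 0.27 -0.047 -0.098 0 0 0 0.4 | 0.27 -0.047 -0.098 0 0 0 0.4 | 0.27 -0.047 -0.098 0 0 0 0.4 | 0.27 -0.047 -0.098 0 0 0 0.4"}}

```text
time_s: 17.4
eef_pos: [0.521, 0.0305, 0.2693]
eef_rot: [-0.0, 0.718, 0.697, -0.001]
wrist_force: [0.8, 0.2, 0.3]
opening: 0.398
grasp_force: 0.0
```

```bash
python3 look.py w5
```

Run:
```python
from fit import *
im,d,P=fish(z=np.load("w5.npz"))
# pointer-only estimate: points in jig frame at y>.113
J=sel(P,np.array([.568,.138]),.25)
a=fitj(J,[.568,.1355,-.024,.39,0]); L=loc(J,*a.x[:3])-[0,0,a.x[4]]
k=(L[:,1]>.114)&(L[:,1]<.125)&(L[:,0]<.03)&(L[:,0]>-.06)&(L[:,2]>.03)
A=L[k]; print(k.sum(), "poly slope", -np.polyfit(A[:,0],A[:,2],1)[0])
f=lambda v:arm(A,v[0])[:,2]-.007
r=least_squares(f,[.39],loss='soft_l1',f_scale=.002); print("top-face angle",r.x,np.median(abs(r.fun)),"tip x extents",arm(A,r.x[0])[:,0].min(),arm(A,r.x[0])[:,0].max())
```

```text
pos [0.521  0.0305 0.2693] t 17.4
jig 34714 [ 0.569   0.1358 -0.0232  0.3941 -0.    ] 0.00062
jig 26670 [ 0.5685  0.1359 -0.0243  6.2485 -0.    ] 0.00061Traceback (most recent call last):
  File "<stdin>", line 7, in <module>
    raise TypeError("expected non-empty vector for x")
TypeError: expected non-empty vector for x
```

View pics/w5.png

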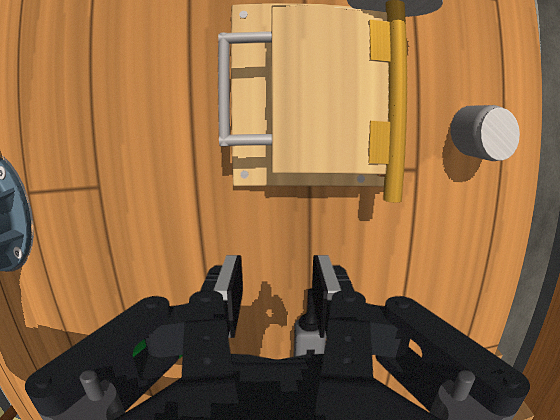

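The full leaf and barrel are visible (bar at (225,90), mouth at (393,198)), but the pointer is above the frame. The jig pose is confirmed at (0.5688, 0.1358, -0.024). I move 12 cm on to measure the pointer numerically.

```bash
python3 go.py .47 .15 .27 -.024
```

```text
t 17.45 pos [0.5211 0.0304 0.2694] row [ 0.118  -0.0547 -0.0005] [-0.001   0.0002 -0.0061] F [-0.6 -0.4  0.1] open 0.401 gf 0.0 q6 -0.14
```

{"name": "inch_along", "arguments": {"segments": "0.05 -0.02 0 0 0 0 0.4 | 0.11 -0.05 0 0 0 0 0.4 | 0.12 -0.054 0 0 0 0 0.4 | 0.12 -0.054 0 0 0 0 0.4 | 0.12 -0.054 0 0 0 0 0.4 | 0.12 -0.054 0 0 0 0 0.4"}}

```text
time_s: 18.2
eef_pos: [0.4711, 0.152, 0.2699]
eef_rot: [0.0, 0.718, 0.696, -0.0]
wrist_force: [0.3, 0.2, 0.2]
opening: 0.399
grasp_force: 0.0
```

```bash
python3 look.py w6
```

Create ptr.py:
```python
from fit import *
import sys
im,d,P=fish(z=np.load(sys.argv[1]+".npz")); jp=(.5688,.1357,-.0238)
L=loc(sel(P,np.array([.568,.138]),.25),*jp)
A=L[(L[:,1]>.110)&(L[:,1]<.128)&(L[:,0]<.025)&(L[:,0]>-.07)&(L[:,2]>.05)&(L[:,2]<.2)]
print(len(A),"slope angle",np.arctan(-np.polyfit(A[:,0],A[:,2],1)[0]))
f=lambda v:box(arm(A,v[0])-[0,v[1],0],(0,.115,-.007),(.14,.123,.007))
for g in (.38,.45,.6):
    r=least_squares(f,[g,0],loss='soft_l1',f_scale=.002); print("box angle",r.x,np.median(abs(r.fun)).round(5),"max along",arm(A,r.x[0])[:,0].max().round(4))
T=A[arm(A,r.x[0])[:,2]>.004]; print("top-face line", np.arctan(-np.polyfit(T[:,0],T[:,2],1)[0]), len(T))
```

```bash
python3 ptr.py w6
```

```text
pos [0.4711 0.152  0.2699] t 18.2
jig 31921 [ 5.689e-01  1.359e-01 -1.880e-02  3.826e-01 -1.000e-04] 0.00061
jig 23443 [ 5.683e-01  1.360e-01 -2.140e-02  3.832e-01 -1.000e-04] 0.0006
651 slope angle 0.35269109221307354
box angle [0.38040393 0.0003956 ] 0.0004 max along 0.1416
box angle [0.38040393 0.0003956 ] 0.0004 max along 0.1416
box angle [0.38040393 0.0003956 ] 0.0004 max along 0.1416
top-face line 0.3798489166106944 510
```

The pointer is at 0.381 rad, with the fitted length of 141 mm matching the given 140 mm. The bar is expected at (0.4688, 0.138, 0.070), so I descend over it with the fingers part open.

```bash
python3 go.py .4688 .138 .052 -.0236
```

```text
t 18.25 pos [0.471  0.1522 0.2699] row [-0.0142 -0.0017  0.2179] [-0.0002  0.0002 -0.0063] F [-1.  -0.1 -0.5] open 0.402 gf 0.0 q6 0.1
```

{"name": "inch_along", "arguments": {"segments": "-0.014 0.0015 0.03 0 0 -0.006 0.4 | -0.014 0.0015 0.08 0 0 -0.006 0.4 | -0.014 0.0015 0.12 0 0 -0.006 0.4 | -0.014 0.0015 0.12 0 0 -0.006 0.4 | -0.014 0.0015 0.12 0 0 -0.006 0.4"}}

```text
time_s: 18.88
eef_pos: [0.4727, 0.139, 0.1515]
eef_rot: [0.001, 0.715, 0.699, 0.001]
wrist_force: [1.0, -0.5, 1.5]
opening: 0.403
grasp_force: 0.0
```

```bash
python3 go.py .4688 .138 .052 -.0236
```

Run:
```python
from fit import *
im,d,P=fish(z=np.load("w6.npz"))
L=loc(sel(P,np.array([.568,.138]),.25),.5688,.1357,-.0238)
B=L[(L[:,0]<-.085)&(L[:,0]>-.115)&(abs(L[:,1])<.05)&(L[:,2]>.06)&(L[:,2]<.09)]
r=least_squares(lambda v:np.hypot(B[:,0]-v[0],B[:,2]-v[1])-.006,[-.1,.07],loss='soft_l1',f_scale=.001); print("bar jig x,z",r.x,len(B))
```

```text
t 18.88 pos [0.4727 0.139  0.1515] row [-0.0011 -0.0041  0.0995] [ 0.0019 -0.0001  0.0011] F [ 1.  -0.5  1.5] open 0.403 gf 0.0 q6 0.07
bar jig x,z [-0.1021571   0.06968999] 1006
```

{"name": "inch_along", "arguments": {"segments": "-0.001 -0.0045 0.0 0 0 0.001 0.4 | -0.001 -0.0045 0.02 0 0 0.001 0.4 | -0.001 -0.0045 0.05 0 0 0.001 0.4 | -0.001 -0.0045 0.08 0 0 0.001 0.4 | -0.001 -0.0045 0.098 0 0 0.001 0.4 | -0.001 -0.0045 0.098 0 0 0.001 0.4 | -0.001 -0.0045 0.098 0 0 0.001 0.4"}}

```text
time_s: 19.75
eef_pos: [0.4682, 0.1385, 0.0535]
eef_rot: [0.001, 0.715, 0.699, 0.001]
wrist_force: [0.2, 0.6, 0.1]
opening: 0.398
grasp_force: 0.0
```

```bash
python3 go.py .468 .138 .052 -.0236
```

```text
t 19.75 pos [0.4682 0.1385 0.0535] row [-0.0005 -0.0001  0.0015] [ 0.0025 -0.0002  0.0007] F [0.2 0.6 0.1] open 0.398 gf 0.0 q6 0.07
```

{"name": "inch_along", "arguments": {"segments": "0 0 0 0 0 0 0.25 | 0 0 0 0 0 0 0.2 | 0 0 0 0 0 0 0.15 | 0 0 0 0 0 0 0.0 | 0 0 0 0 0 0 0.0 | 0 0 0 0 0 0 0.0 | 0 0 0 0 0 0 0.0"}}

```text
time_s: 20.62
eef_pos: [0.4683, 0.1384, 0.0528]
eef_rot: [0.001, 0.715, 0.699, 0.001]
wrist_force: [3.2, -0.2, 6.2]
opening: 0.114
grasp_force: 58.6
```

```bash
python3 go.py .468 .138 .052 -.0236
```

```text
t 20.62 pos [0.4683 0.1384 0.0528] row [-0.0004 -0.0003  0.0008] [ 0.0026 -0.0002  0.0005] F [ 3.2 -0.2  6.2] open 0.114 gf 58.6 q6 0.07
```

The bar is gripped. I lift along the 185 mm arc to 0.381 rad.

{"name": "inch_along", "arguments": {"segments": "0 0.0002 -0.0092 0 0 0 0 | 0 0.0009 -0.0185 0 0 0 0 | 0 0.0021 -0.0276 0 0 0 0 | 0 0.0037 -0.0368 0 0 0 0 | 0 0.0058 -0.0458 0 0 0 0 | 0 0.0083 -0.0547 0 0 0 0 | 0 0.0106 -0.0617 0 0 0 0 | 0 0.0133 -0.0688 0 0 0 0 | 0 0.0133 -0.0688 0 0 0 0 | 0 0.0133 -0.0688 0 0 0 0"}}

```text
time_s: 21.88
eef_pos: [0.4799, 0.1381, 0.1197]
eef_rot: [-0.0, 0.715, 0.699, -0.0]
wrist_force: [7.8, 0.4, -5.9]
opening: 0.115
grasp_force: 58.5
```

{"name": "inch_along", "arguments": {"segments": "0 0 0 0 0 0 0 | 0 0 0 0 0 0 0"}}

```text
time_s: 22.12
eef_pos: [0.4799, 0.1381, 0.1196]
eef_rot: [-0.0, 0.715, 0.699, -0.0]
wrist_force: [6.1, 0.3, -6.8]
opening: 0.116
grasp_force: 58.5Traceback (most recent call last):
```

Create leaf.py:
```python
from fit import *
jp=np.array([.5688,.1357,-.0238])
o=get_obs(); print("t",o['time_s'],o['eef_pos'].round(4),o['wrist_force'].round(1),o['opening'].round(3))
def fitlp(P,tag,free):
    J=sel(P,np.array([.568,.138]),.2); L0=J
    def res(v): return jig(loc(J,*(jp+v[2:5]))-[0,0,v[5]],v[0],v[1])
    r=least_squares(res,[.37,.385,0,0,0,0],loss='soft_l1',f_scale=.002)
    print(tag,len(J),"leaf",r.x[0].round(4),"ptr",r.x[1].round(4),r.x[2:].round(4),np.median(abs(r.fun)).round(5))
    # leaf plane through rear-to-front top face
    L=loc(J,*(jp+r.x[2:5]))-[0,0,r.x[5]]; A=arm(L,r.x[0])
    T=A[(A[:,0]>.03)&(A[:,0]<.13)&(abs(A[:,1])<.085)&(abs(A[:,2]-.0075)<.006)]
    if len(T)>50: print("  leaf top resid slope",np.polyfit(T[:,0],T[:,2],1).round(4),len(T))
    B=A[(A[:,1]>.113)&(A[:,1]<.125)&(A[:,0]>.06)&(A[:,0]<.135)&(abs(A[:,2]-.007)<.006)]
    if len(B)>10: print("  pointer top vs leaf plane: mean dz",(B[:,2]-.007).mean().round(4),len(B))
fitlp(cloud("scene")[2],"scene",1); fitlp(cloud("top")[2],"top",1)
P=fish()[2]; fitlp(P,"wrist",1)
```

```bash
python3 leaf.py
```

```text
  File "leaf.py", line 3, in <module>
    o=get_obs(); print("t",o['time_s'],o['eef_pos'].round(4),o['wrist_force'].round(1),o['opening'].round(3))
                                                                                       ^^^^^^^^^^^^^^^^^^
AttributeError: 'float' object has no attribute 'round'
```

```bash
sed -i "s/,o\['opening'\].round(3)//" leaf.py; python3 leaf.py
```

```text
t 22.125 [0.4799 0.1381 0.1196] [ 6.1  0.3 -6.8]
scene 4678 leaf 0.3941 ptr 0.4065 [-0.0024  0.002  -0.0023 -0.0007] 0.00195
  leaf top resid slope [-0.0322  0.0084] 1382
  pointer top vs leaf plane: mean dz -0.0008 73
top 2401 leaf 0.365 ptr 0.4106 [-0.0008  0.0015 -0.0064  0.0013] 0.00186
  leaf top resid slope [-0.0119  0.0076] 578
wrist 115383 leaf 0.6769 ptr 0.9119 [-0.0404 -0.0228  0.3412  0.0187] 0.01117
  leaf top resid slope [0.0599 0.0009] 2024
```

Create leaf2.py:
```python
from fit import *
jp=(.5688,.1357,-.0238)
def go(P,tag):
    L=loc(sel(P,np.array([.568,.138]),.25),*jp)
    for nm,m,h in(("leaf",(abs(L[:,1])<.082)&(L[:,0]>-.035)&(L[:,0]<.05),.0075),("ptr",(L[:,1]>.113)&(L[:,1]<.126)&(L[:,0]>-.05)&(L[:,0]<.02),.007)):
        A=L[m]; q=arm(A,.375); A=A[(abs(q[:,2]-h)<.006)]
        if len(A)<15: print(tag,nm,"few",len(A)); continue
        r=least_squares(lambda v:arm(A,v[0])[:,2]-h,[.375],loss='soft_l1',f_scale=.001)
        print(tag,nm,"angle",r.x.round(4),"free line",np.arctan(-np.polyfit(A[:,0],A[:,2],1)[0]).round(4),len(A))
o=get_obs(); print(o['time_s'],o['eef_pos'].round(4),o['wrist_force'].round(1),"by TCP dz",np.arcsin((o['eef_pos'][2]-.0528)/.185).round(4))
z=fish(); cv2.imwrite("pics/w7.png",z[0]); go(z[2],"wrist"); go(cloud("scene")[2],"scene"); go(cloud("top")[2],"top")
```

```bash
python3 leaf2.py
```

```text
22.275 [0.4799 0.1381 0.1196] [ 7.4  0.6 -6.4] by TCP dz 0.3695
wrist leaf angle [0.3517] free line 0.3604 20830
wrist ptr angle [0.3731] free line 0.3492 1860
scene leaf angle [0.3534] free line 0.3648 1214
scene ptr angle [0.3724] free line 0.3303 62
top leaf angle [0.3667] free line 0.3618 447
top ptr few 0
```

Create leaf3.py:
```python
from fit import *
jp=(.5688,.1357,-.0238)
def ang(P,g,gp,tag):
    L=loc(sel(P,np.array([.568,.138]),.25),*jp)
    A=L[(abs(L[:,1])<.082)&(L[:,0]>-.035)&(L[:,0]<.05)]; A=A[abs(arm(A,g)[:,2]-.0075)<.006]
    a=least_squares(lambda v:arm(A,v[0])[:,2]-.0075,[g],loss='soft_l1',f_scale=.001).x[0]
    B=L[(L[:,1]>.110)&(L[:,1]<.128)&(L[:,0]<.025)&(L[:,0]>-.07)&(L[:,2]>.05)&(L[:,2]<.16)]
    b=least_squares(lambda v:box(arm(B,v[0])-[0,v[1],0],(0,.115,-.007),(.14,.123,.007)),[gp,0],loss='soft_l1',f_scale=.002) if len(B)>20 else None
    print(tag,"leaf",a.round(4),len(A),"ptr",None if b is None else b.x.round(4),len(B))
if __name__=="__main__":
    for n in("w5","w6"): ang(fish(z=np.load(n+".npz"))[2],0,.38,n+" flat")
    ang(np.load("scene0.npz")['P'],0,.38,"scene0 flat")
    o=get_obs(); print(o['time_s'],o['eef_pos'].round(4),o['wrist_force'].round(1))
    ang(fish()[2],.365,.38,"wrist now"); ang(cloud("scene")[2],.365,.38,"scene now")
```

```bash
python3 leaf3.py
```

```text
w5 flat leaf -0.0019 12421 ptr None 0
w6 flat leaf -0.0022 10343 ptr [0.3804 0.0004] 651
scene0 flat leaf -0.0016 1078 ptr [0.3885 0.0022] 96
22.425 [0.4799 0.1381 0.1196] [ 6.6  1.3 -6.7]
wrist now leaf 0.3518 20835 ptr [0.38   0.0005] 2365
scene now leaf 0.3531 1241 ptr [0.3928 0.0018] 95
```

The leaf is at about 0.353 and the pointer, unmoved, is at 0.380. I raise the leaf by a further 0.027 rad, about 5 mm.

{"name": "inch_along", "arguments": {"segments": "0 0.001 -0.002 0 0 0 0 | 0 0.002 -0.004 0 0 0 0 | 0 0.002 -0.005 0 0 0 0 | 0 0.002 -0.005 0 0 0 0 | 0 0.002 -0.005 0 0 0 0"}}

```text
time_s: 23.15
eef_pos: [0.4817, 0.138, 0.1244]
eef_rot: [-0.001, 0.715, 0.699, -0.0]
wrist_force: [7.7, 0.9, -8.6]
opening: 0.114
grasp_force: 58.4
```

```bash
python3 leaf3.py | tail -3
```

```text
23.15 [0.4817 0.138  0.1244] [ 7.7  0.9 -8.6]
wrist now leaf 0.379 20502 ptr [0.3802 0.0005] 2280
scene now leaf 0.3781 1275 ptr [0.3972 0.0027] 94
```

The leaf is at 0.379–0.381 and the pointer at 0.380. I hold, check for drift, and take the last picture.

{"name": "inch_along", "arguments": {"segments": "0 0 0 0 0 0 0 | 0 0 0 0 0 0 0 | 0 0 0 0 0 0 0 | 0 0 0 0 0 0 0 | 0 0 0 0 0 0 0 | 0 0 0 0 0 0 0 | 0 0 0 0 0 0 0 | 0 0 0 0 0 0 0"}}

```text
time_s: 24.25
eef_pos: [0.4817, 0.138, 0.1243]
eef_rot: [-0.001, 0.715, 0.699, -0.0]
wrist_force: [6.5, 1.2, -8.2]
opening: 0.117
grasp_force: 58.4
```

```bash
python3 leaf3.py | tail -3
```

Run:
```python
from h import *
im,d=optics.camera("scene"); cv2.imwrite("pics/s2.png",cv2.resize(im[90:350,150:400],None,fx=2.3,fy=2.3,interpolation=cv2.INTER_CUBIC))
```

```text
24.25 [0.4817 0.138  0.1243] [ 6.5  1.2 -8.2]
wrist now leaf 0.3789 20473 ptr [0.3801 0.0005] 2286
scene now leaf 0.3785 1242 ptr [0.4021 0.0024] 96
```

View pics/s2.png

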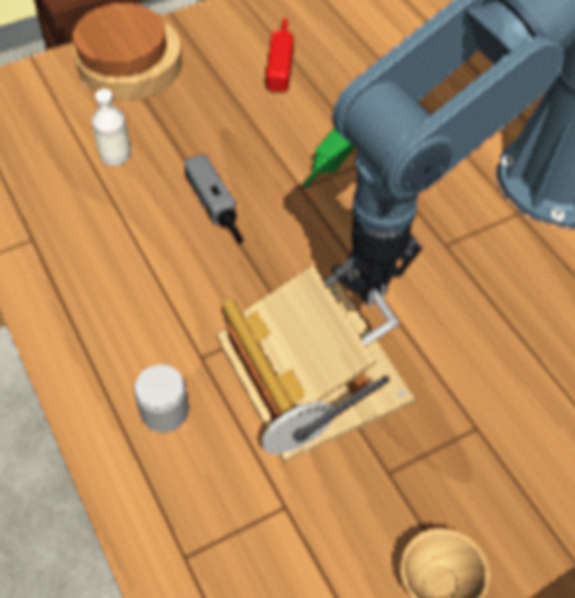

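The final view shows the leaf held up by its bar at (380,310), parallel with the pointer (tip at (385,380)). The duster lies clear at (215,195), and the tin, bottle and bowl are undisturbed. The readings are stable, so I hand in.

```bash
python3 -c "
from bench import workorder
print(workorder.hand_in())"
```

```text
the job is handed in; nothing more can be done
None
```

I held the duster's jet at the hinge mouth for over two seconds from about 3.5 cm and laid it back clear of the jig; the leaf is now held by its bar at about 0.38 rad, in line with the pointer, and the job is handed in.

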